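Zero a dough sheeter's rollers by touch and set 4 mm against the screw's play

TASK

Set the dough sheeter's rollers to 4 mm for biscuit dough with the crank handwheel on top: first wind it clockwise until you feel the rollers just touch, without forcing them together, because that touch is the true zero. Then wind the rollers open past 4 mm and come back to exactly 4 mm, one full turn of the wheel from the touch, finishing in the closing direction so that the worn screw's play is taken up and the dough cannot push the roller up. Let go of the crank and leave the other things where they are.

Things in the scene. Friction and masses are not known exactly. Their poses are not given: they have to be found in the camera images.
- sheeter: Benchtop dough sheeter, fixed: aluminium frame, two white 48 mm rollers one above the other, steel feed trays to either side, black handwheel level on top. Along its x (the rollers) -182 (tip of the parked drive crank, robot side) to 117 mm; 300 mm along y over the trays; beam top 219 mm up. Origin: underside centre, under the wheel's axis; z up. Position and yaw vary.
- wheel_axis (a point): On the handwheel's upright axis, 254 mm above the worktop, level with the rim's top. Black disc 115 mm across; hub 6 mm higher, above it only the crank grip. CLOCKWISE from above closes the rollers, counter-clockwise opens; one turn = 4 mm. Steel dial under it: 24 marks a turn. Drag at the crank grip: about 3 N moving the roller, under 0.5 N while only crossing the play.
- crank_point (a point): Middle of the handwheel's crank grip: an upright black cylinder 19 mm thick, 256 to 306 mm above the worktop (this point 280 mm), 45 mm from the wheel's axis. It turns freely on its own pin, so fingers that hold it can keep one direction while carrying it round the 45 mm circle. A grip of 20 to 40 N is enough.
- upper_nip (a point): Lowest point of the upper roller, mid-length; its height over lower_nip is the roller gap: 0 touching, 4 mm wanted, at most 11 mm, 1.1 to 3.3 mm at the start. 1 mm of gap = 1.57 rad of the wheel = 71 mm of crank travel, so a reading is coarse here and the crank is fine.
- lower_nip (a point): Highest point of the fixed lower roller, mid-length, 109 mm above the worktop. z up.
- nut: The screw nut inside the top beam, turning about the wheel's axis; unseen. Its worn key drives it: force on the key = 2.5 x force at the crank grip. When the rollers meet it stops hard: within 0.1 rad of wheel the crank force climbs from the running 3 N. A firm touch is 5 to 12 N at the crank, held a moment; 24 N and more is forcing the rollers.
- handwheel (a joint): Where the handwheel stands in its play on the worn screw, rad: -0.4 = bearing in the closing direction (play taken up; a little less under load), +0.4 = bearing in the opening direction. In between the wheel turns up to 0.8 rad without moving the roller, so at each reversal the first 0.8 rad are lost.
- sugar_jar: Bystander: jar of sugar with a grey lid, 63 mm across, 110 mm tall, on the worktop right of the sheeter. Origin: underside centre.
- mug: Bystander: speckled beige mug, 93 x 128 x 94 mm, on the worktop right of the sheeter. Origin: underside centre.
- glass: Bystander: small drinking glass, 49 mm across, 62 mm tall, on the 22 mm thick wooden chopping board left of the sheeter. Origin: underside centre.
- teaspoon: Bystander: steel teaspoon, 130 x 26 x 11 mm, lying on the worktop in front and to the right. Origin: underside centre.
- lemon: Bystander: lemon, 78 x 55 x 56 mm, on the same chopping board. Origin: underside centre.

How it is judged:
By the outcome, as a careful person would: the job done as asked, in the order asked, and still so for the second after the job is handed in, with the robot touching nothing.
It also fails if it takes over 64 s, if anything falls off the work surface, if the arm or the gripper's body presses on something with over 40 N, if the wrist force passes 120 N, or if a joint passes its speed limit or range.

ROBOT

A 7-joint arm with a two-finger parallel gripper is mounted at the origin on a cart in front of the work surface, level with it; the furniture and walls round the work are solid. World frame = base frame: x ahead of the robot, y to its left, z up, the work surface at z = 0. Lengths are in m, angles in rad, forces in N, time in s.
With the tool pointing down it reaches from about 0.4 to 0.875 m from the base axis. Payload 19.3 kg.
Tool frame: the origin (TCP) lies midway between the tips of the shut fingers; the grasp point (between the pads) lies 19 mm behind it; z points along the fingers, y is the line along which they close (so a half turn about z gives the same grasp; the last joint's range is limited). The gripper opens to 85 mm and grips with 20 to 120 N. Pads are 22 mm wide; open, the fingers measure 114 mm over their backs; the gripper's body (76 mm by 85 mm) begins 54 mm behind the grasp point. The pads swing forward as they close: fully open they stand 13 mm farther back than shut.
Start: joints at [-0.07, 0.521, -0.036, 1.599, 0.021, 1.021, -0.113], TCP at [0.625, -0, 0.231] pointing down, gripper open.
Joint ranges: [-2.91, 2.91], [-0.3, 2.13], [-1.5, 1.42], [0.17, 2.43], [-1.26, 4.41], [0.16, 1.93], [-2.52, 2.52]. Speed limits (rad/s): [1.89, 1.89, 2.39, 2.39, 3.01, 3.01, 3.01].

INTERFACE

Orientations are given as [roll, pitch, yaw] about the fixed x, y, z axes, in that order (R = Rz(yaw) Ry(pitch) Rx(roll)).
In Python, from workcell import * gives the robot as it stands. The module is installed in compiled form; this text tells all that it offers.
- The arm moves only by the tool play_rows, never from a script. Its argument "deltas" is a list of rows, each a list of 7 numbers: the shift along the tool's x, y, z in units of 500 mm (1.0 is 500 mm), then the turn, a rotation vector about the tool's x, y, z in units of 120 degrees (1.0 is 120 degrees), then the closure, from 0 (fully open) to 1 (shut). A call has 1 to 10 rows; each row is the pose to reach, as a shift and turn from the pose commanded when the call began, along the tool's axes at that moment; what a row does not reach only later rows make up. A row lasts 1/10 s, in which the tool goes at most 50 mm and 8.59 degrees, less where a joint would pass 70% of its speed; a pose out of reach is approached as far as the arm can. A call with a number of a shift or a turn outside -1 to 1 is refused whole. A call with a gripper value outside its range is refused whole. The fingers move at their own pace and stop on an object; "newtons" is the grip in N (left out, the last holds). Time passes only in rows, so rows that repeat a pose let the fingers close. It gives the time, the measured TCP pose, the force, the opening and the grip force at its end, in the units of the state.
- observe(): the state, without advancing time (a new reading comes with each control period).
- grab_frame(name): name is "scene" or "side" or "wrist"; returns the picture (480x640x3 uint8, red, green, blue); there is no depth.
- get_calibration(name): a dict with "fovy" (degrees; the focal length in pixels is half the picture's height over the tangent of half this angle, whatever the lens; pixels are square), "cx", "cy" (the principal point, pixels), "xyz" and "rotation" of the camera in the world. Camera axes: x right, y down, z forward; pixel columns grow to the right and rows downward; lengths in m; the calibration is good to about 2 mm. The wrist camera is an equidistant fisheye: a pixel r from the principal point sees the ray r / f radians off the axis. A picture is of the moment at which its call begins: read the wrist's pose just before it. get_calibration takes no time and is no camera call; for the wrist camera it gives the pose at the moment of the call.
- job_done(): hands the job in; it is judged then, once.
The state is a dict: "clock": time; "qpos": joint angles; "qd": joint speeds; "joint_efforts": joint torques, N m; "position": TCP position; "tool_rot": TCP orientation; "force": force on the tool from outside, world axes, zero at the start; "moment": the same for the moment, N m; "grip_width": finger opening in m; "finger_force": force on a finger pad.
Only numpy, scipy, OpenCV 4.12 (cv2) and the standard library are available. Lean on these libraries where they do the work, as an engineer would, in place of code of your own. Each camera call takes 0.05 s, during which the arm holds its last target. There are 200 camera calls.

## Working session

There is one attempt and no reset: what is moved stays moved. The work goes in short steps, Python scripts to look and compute and a tool call to move; the robot and the scene stay as the last step left them, time stands still between calls to the robot, and variables do not carry over. Pictures are saved under pics/ and viewed, at most 10 in all, crops included, and the job is handed in when it is done.

Besides the shell and the picture viewer there is one more tool, called after "Call:" by a JSON object that holds its "name" and its "arguments". play_rows: Moves the arm, as the interface text tells. Its arguments: {"type":"object","properties":{"deltas":{"type":"array"},"newtons":{"type":"number"}},"required":["deltas"]}

```bash
mkdir -p pics
python3 - <<'E'
from workcell import *
import cv2
s=observe();print(s)
for n in ["scene","side","wrist"]:
    print(n,get_calibration(n)); cv2.imwrite(f"pics/{n}0.png",grab_frame(n)[:,:,::-1])
E
```

```text
{'clock': 0.0, 'qpos': array([-0.07019402,  0.52202306, -0.03627903,  1.60000553,  0.02120028,
        1.02110399, -0.11281473]), 'qd': array([ 0.0019885 ,  0.00113484,  0.00113565,  0.00014744, -0.00062123,
       -0.0007611 ,  0.00114702]), 'joint_efforts': array([-4.24098413e-03, -9.27110124e+01,  1.97758444e+00, -3.69928443e+01,
        1.76317629e-02,  8.19846697e-03, -6.58496788e-05]), 'position': array([ 6.24659513e-01, -6.95499645e-05,  2.30721526e-01]), 'tool_rot': array([-3.14044243e+00,  1.07157558e-04,  1.57072386e+00]), 'force': array([ 0.74561492, -0.04892394, -0.23974471]), 'moment': array([-0.02902951,  0.03938341,  0.04157819]), 'finger_force': 0.0, 'grip_width': 0.0857421290740955}
scene {'fovy': 56.86449959243896, 'cx': 311.2848956800986, 'cy': 247.5842082917303, 'xyz': array([0.07313744, 0.74081717, 0.81838906]), 'rotation': array([-2.21077961,  0.02320093, -2.64927529])}
side {'fovy': 46.16445830096111, 'cx': 324.29017131462746, 'cy': 237.50109709390554, 'xyz': array([0.0184223 , 0.66998984, 1.25764529]), 'rotation': array([-2.48933946,  0.0185332 , -2.56237736])}
wrist {'fovy': 65.70646984690485, 'cx': 323.8785073845351, 'cy': 245.0585891252541, 'xyz': array([0.62535022, 0.08098656, 0.37335801]), 'rotation': array([2.82318589e+00, 1.08003210e-03, 4.37155730e-04])}
```

View pics/scene0.png

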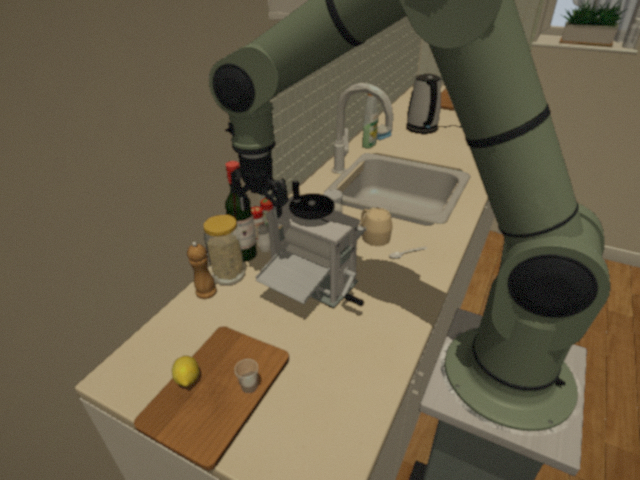

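View pics/side0.png

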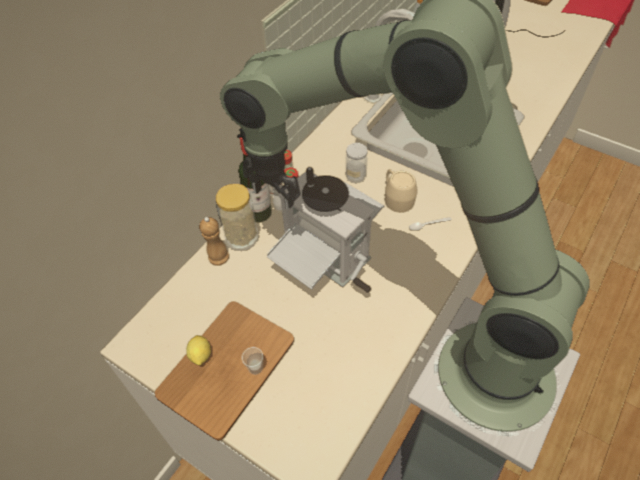

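View pics/wrist0.png

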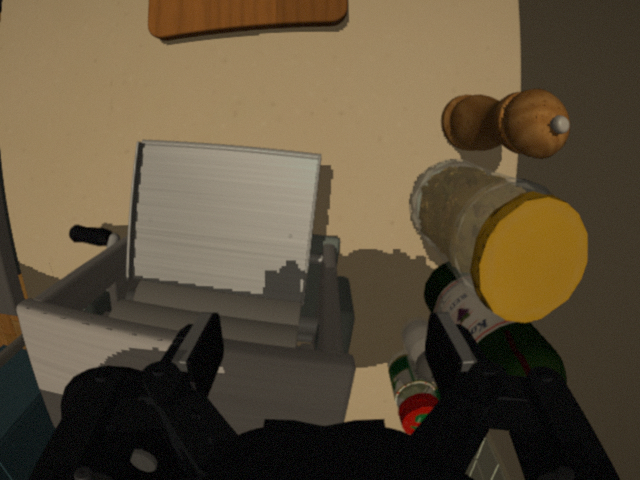

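The scene view shows the wheel at about (312,207) and the grip at about (296,190). The side view shows the wheel at about (326,194) and the grip at about (310,175). The wrist camera doesn't see the wheel. I'll zoom in and cast rays.

```bash
cat > h.py <<'E'
from workcell import *
import numpy as np, cv2
from scipy.spatial.transform import Rotation as R
def ray(n,u,v):
    c=get_calibration(n); f=240/np.tan(np.radians(c["fovy"])/2)
    d=np.array([(u-c["cx"])/f,(v-c["cy"])/f,1.])
    return c["xyz"],R.from_euler("xyz",c["rotation"]).apply(d)
def plane(n,u,v,z):
    o,d=ray(n,u,v); return o+d*(z-o[2])/d[2]
E
python3 - <<'E'
from h import *
for n,x,y,w,p,g in [("scene",265,165,90,(312,207),(296,183)),("side",280,150,90,(326,194),(310,170))]:
    im=cv2.imread(f"pics/{n}0.png"); cv2.imwrite(f"pics/{n}c.png",cv2.resize(np.clip(im[y:y+w,x:x+w].astype(float)*2,0,255).astype('uint8'),None,fx=4.4,fy=4.4))
    print(n,plane(n,*p,.254),plane(n,*g,.306))
cv2.imwrite("pics/cc.png",np.hstack([cv2.imread("pics/scenec.png"),cv2.imread("pics/sidec.png")]))
E
```

```text
scene [ 0.51963376 -0.06759768  0.254     ] [ 0.56529058 -0.0735988   0.306     ]
side [ 0.52161423 -0.07282106  0.254     ] [ 0.5682867  -0.07732754  0.306     ]
```

View pics/cc.png

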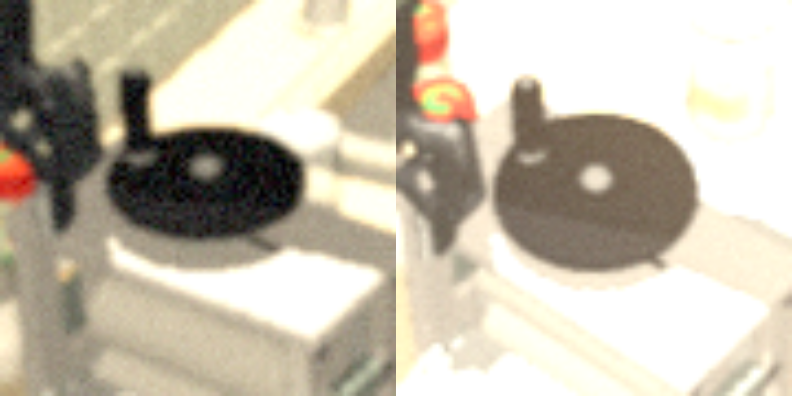

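Run:
```python
from h import *
from scipy.optimize import least_squares
for n,x,y,hub,grip,base,rim in [("scene",265,165,(208,165),(135,77),(141,155),[(108,180),(304,180),(208,127),(150,135),(265,135)]),
  ("side",280,150,(200,179),(129,84),(134,152),[(100,188),(300,190),(204,113),(150,128),(260,130)])]:
    P=lambda q,z:plane(n,x+q[0]/4.4-.4,y+q[1]/4.4-.4,z)[:2]
    Q=np.array([P(q,.254) for q in rim])
    f=least_squares(lambda c:np.hypot(*(Q-c).T)-.0575,[.52,-.07])
    c=f.x;g=P(grip,.306)
    print(n,"hub",P(hub,.260),"rim",c,(f.fun*1e3).round(1),"grip",g,"r",np.hypot(*(g-c)),"base",P(base,.256))
```

```text
scene hub [ 0.52596196 -0.079055  ] rim [ 0.52553174 -0.07498786] [-3.2 -2.7 -0.8  0.8 -0.1] grip [ 0.56911654 -0.0767825 ] r 0.04362172900883436 base [ 0.56848171 -0.07799831]
side hub [ 0.5269754  -0.07710178] rim [ 0.52439945 -0.07304263] [-2.9 -3.3  2.1 -1.5 -0.7] grip [ 0.57282386 -0.07950179] r 0.048853292242227196 base [ 0.57055227 -0.07745767]
```

Averaging both views puts the axis at about (0.526, -0.0765) and the grip at about (0.571, -0.078). That is a radius of 45 mm, which matches the spec. Next I'll move above the grip.

Call:
{"name": "play_rows", "arguments": {"deltas": [[0,0,-0.1,0,0,0,0],[0,0,-0.2,0,0,0,0],[-0.08,-0.06,-0.22,0,0,0,0],[-0.156,-0.108,-0.22,0,0,0,0],[-0.156,-0.108,-0.22,0,0,0,0],[-0.156,-0.108,-0.22,0,0,0,0]], "newtons": 30}}

```text
clock: 0.75
position: [0.5706, -0.0788, 0.3415]
tool_rot: [3.141, 0.0, 1.569]
force: [0.8, 0.3, 0.1]
grip_width: 0.0852
finger_force: 0.0
```

Run:
```python
from h import *
s=observe();print(s["clock"],s["position"],s["tool_rot"],s["force"]);print(get_calibration("wrist"))
cv2.imwrite("pics/w1.png",np.clip(grab_frame("wrist")[:,:,::-1].astype(float)*1.6,0,255))
```

```text
0.75 [ 0.57061258 -0.0788148   0.34154946] [3.14129872e+00 1.44113515e-05 1.56910774e+00] [0.82232943 0.31984355 0.14784081]
{'fovy': 65.70646984690485, 'cx': 323.8785073845351, 'cy': 245.0585891252541, 'xyz': array([0.57120067, 0.0021629 , 0.48412701]), 'rotation': array([ 2.82324863e+00, -2.26762110e-04, -1.31650175e-03])}[ WARN:0@1.330] global loadsave.cpp:1063 imwrite_ Unsupported depth image for selected encoder is fallbacked to CV_8U.
```

View pics/w1.png

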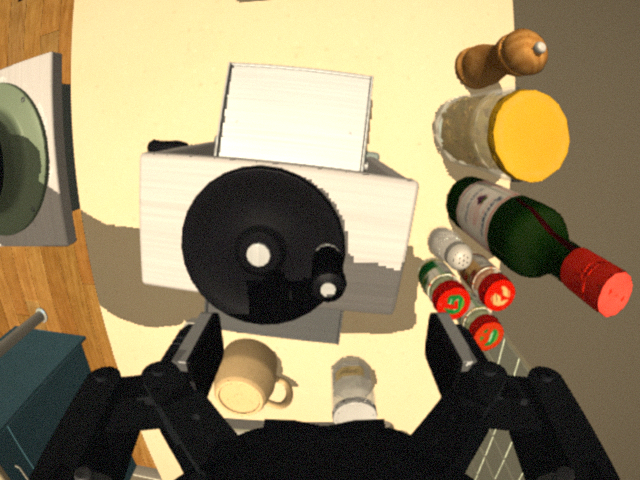

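The wheel and grip are clear: hub at (258,255), grip top at (328,289), rim spanning columns 182–344 and rows 166–323. I'll cast fisheye rays to refine the position.

```bash
cat >> h.py <<'E'
def wray(u,v,z,c=None):
    c=c or get_calibration("wrist"); f=240/np.tan(np.radians(c["fovy"])/2)
    p=np.array([u-c["cx"],v-c["cy"]]); r=np.hypot(*p); t=r/f
    d=R.from_euler("xyz",c["rotation"]).apply([*(p/r*np.sin(t)),np.cos(t)])
    return c["xyz"]+d*(z-c["xyz"][2])/d[2]
E
python3 - <<'E'
from h import *
from scipy.optimize import least_squares
print("hub",wray(258,255,.260)[:2],"grip",wray(328,289,.306)[:2])
im=cv2.imread("pics/w1.png",0)
m=(im<75).astype('uint8'); n,l=cv2.connectedComponents(m); m=(l==l[200,250]).astype('uint8')
m[:, :]=cv2.morphologyEx(m,cv2.MORPH_OPEN,np.ones((5,5)))
ct=max(cv2.findContours(m,0,cv2.CHAIN_APPROX_NONE)[0],key=cv2.contourArea)[:,0]
print(ct.min(0),ct.max(0))
Q=np.array([wray(u,v,.254)[:2] for u,v in ct])
f=least_squares(lambda c:np.hypot(*(Q-c[:2]).T)-c[2],[.526,-.076,.0575],loss='soft_l1',f_scale=.0007)
print(f.x,np.median(abs(f.fun)))
E
```

```text
hub [ 0.5289419  -0.07725881] grip [ 0.57372733 -0.07970141]
[182 166] [345 324]
[ 0.52974417 -0.07630212  0.05543025] 0.00030000686776478214
```

Call:
{"name": "play_rows", "arguments": {"deltas": [[0,0.004,0.08,0,0,0,0],[0,0.004,0.153,0,0,0,0],[0,0.004,0.153,0,0,0,0.6],[0,0.004,0.153,0,0,0,1],[0,0.004,0.153,0,0,0,1],[0,0.004,0.153,0,0,0,1],[0,0.004,0.153,0,0,0,1],[0,0.004,0.153,0,0,0,1]], "newtons": 30}}

```text
clock: 1.6
position: [0.573, -0.078, 0.2661]
tool_rot: [3.141, 0.0, 1.571]
force: [-5.5, 0.4, 9.5]
grip_width: 0.0183
finger_force: 30.3
```

Run:
```python
from h import *
s=observe();print(s["clock"],s["position"],s["tool_rot"],s["force"],s["moment"],s["grip_width"],s["finger_force"])
```

```text
1.6 [ 0.573023   -0.07802462  0.26612978] [3.14072592e+00 6.64623372e-06 1.57064666e+00] [-5.45889345  0.42467338  9.47149108] [ 1.00438434e-01  1.13955824e+00 -4.08811845e-04] 0.018315961170966812 30.276315808296204
```

```bash
cat > arc.py <<'E'
import sys,numpy as np
a,*bs=map(float,sys.argv[1:])
for b in bs: print([round(90*(np.sin(b)-np.sin(a))/1000,4),round(90*(np.cos(b)-np.cos(a))/1000,4),0,0,0,0,1])
E
cat > st.py <<'E'
from h import *
C=np.array([.5277,-.0768])
s=observe();p=s["position"][:2]-C;F=s["force"][:2];a=np.arctan2(p[1],p[0]);u=p/np.hypot(*p)
print("t",s["clock"],"r mm",np.hypot(*p)*1e3,"phi",a,"Frad",F@u,"Fccw",F@[-u[1],u[0]],"F",s["force"],"M",s["moment"],"q",s["qpos"].round(2),"w",s["grip_width"],s["finger_force"])
E
python3 arc.py -0.03 $(seq -0.18 -0.15 -1.3); python3 st.py
```

```text
[np.float64(-0.0134), np.float64(-0.0014), 0, 0, 0, 0, 1]
[np.float64(-0.0265), np.float64(-0.0048), 0, 0, 0, 0, 1]
[np.float64(-0.0389), np.float64(-0.0101), 0, 0, 0, 0, 1]
[np.float64(-0.0503), np.float64(-0.0172), 0, 0, 0, 0, 1]
[np.float64(-0.0606), np.float64(-0.026), 0, 0, 0, 0, 1]
[np.float64(-0.0694), np.float64(-0.0362), 0, 0, 0, 0, 1]
[np.float64(-0.0767), np.float64(-0.0475), 0, 0, 0, 0, 1]
[np.float64(-0.0821), np.float64(-0.0599), 0, 0, 0, 0, 1]
t 1.6 r mm 45.33954472240616 phi -0.027013212899336163 Frad -5.468372249312528 Fccw 0.2770741280853699 F [-5.45889345  0.42467338  9.47149108] M [ 1.00438434e-01  1.13955824e+00 -4.08811845e-04] q [ 0.04  0.41 -0.02  1.69  0.01  1.04  0.03] w 0.018315961170966812 30.276315808296204
```

Call:
{"name": "play_rows", "arguments": {"deltas": [[-0.0134,-0.0014,0,0,0,0,1],[-0.0265,-0.0048,0,0,0,0,1],[-0.0389,-0.0101,0,0,0,0,1],[-0.0503,-0.0172,0,0,0,0,1],[-0.0606,-0.026,0,0,0,0,1],[-0.0694,-0.0362,0,0,0,0,1],[-0.0767,-0.0475,0,0,0,0,1],[-0.0821,-0.0599,0,0,0,0,1]]}}

```text
clock: 2.4
position: [0.5436, -0.118, 0.2662]
tool_rot: [3.139, -0.001, 1.572]
force: [0.2, 8.9, 7.6]
grip_width: 0.0181
finger_force: 30.1
```

```bash
sed -i 's/print(\[.*/print([float(x) for x in [round(90*(np.sin(b)-np.sin(a))\/1000,4),round(90*(np.cos(b)-np.cos(a))\/1000,4)]])/' arc.py; python3 st.py;  python3 arc.py -1.23 -1.33 -1.43 -1.53 -1.58
```

```text
t 2.4 r mm 44.15267102345641 phi -1.2014200804447928 Frad -8.209070277540757 Fccw 3.3490958818029024 F [0.15945649 8.86452772 7.62807956] M [ 1.5494213   0.1255446  -0.00480819] q [ 0.11  0.37 -0.01  1.75  0.    1.02  0.11] w 0.01814049288376849 30.062150359153748
[-0.0026, -0.0086]
[-0.0043, -0.0175]
[-0.0051, -0.0264]
[-0.0052, -0.0309]
```

```bash
cat > arc.py <<'E'
import sys,numpy as np
r0,r,a,*bs=map(float,sys.argv[1:])
P=lambda r,b:np.array([np.sin(b),np.cos(b)])*r*2/1000
for b in bs: print(b,[float(x) for x in (P(r,b)-P(r0,a)).round(4)])
E
python3 arc.py 45 44.3 -1.23 -1.33 -1.43 -1.53 -1.61
```

```text
-1.33 [-0.0012, -0.009]
-1.43 [-0.0029, -0.0176]
-1.53 [-0.0037, -0.0265]
-1.61 [-0.0037, -0.0336]
```

Call:
{"name": "play_rows", "arguments": {"deltas": [[-0.0012,-0.009,0,0,0,0,1],[-0.0029,-0.0176,0,0,0,0,1],[-0.0037,-0.0265,0,0,0,0,1],[-0.0037,-0.0336,0,0,0,0,1],[-0.0037,-0.0336,0,0,0,0,1],[-0.0037,-0.0336,0,0,0,0,1]]}}

```text
clock: 3.0
position: [0.5271, -0.1205, 0.2662]
tool_rot: [3.139, -0.0, 1.571]
force: [0.4, 2.3, 6.5]
grip_width: 0.0184
finger_force: 29.9
```

```bash
python3 st.py
python3 - <<'E'
import numpy as np
P=lambda b:np.array([np.sin(b),np.cos(b)])*.0886
b=-1.61
while b>-6.1:
    n=b-.1; print(round(n,2),(P(n)-P(b)).round(4).tolist()); b=n
E
```

```text
t 3.0 r mm 43.73968312141806 phi -1.5844929953325784 Frad -2.344651616168909 Fccw 0.4092105511168066 F [0.44128508 2.33882705 6.49263518] M [ 0.50076133 -0.20981868  0.06381095] q [ 0.12  0.35 -0.01  1.78  0.    1.01  0.11] w 0.018410394310378768 29.92920219898224
-1.71 [0.0008, -0.0088]
-1.81 [0.0017, -0.0087]
-1.91 [0.0025, -0.0085]
-2.01 [0.0034, -0.0082]
-2.11 [0.0042, -0.0078]
-2.21 [0.0049, -0.0074]
-2.31 [0.0056, -0.0068]
-2.41 [0.0063, -0.0062]
-2.51 [0.0069, -0.0056]
-2.61 [0.0074, -0.0049]
-2.71 [0.0078, -0.0041]
-2.81 [0.0082, -0.0033]
-2.91 [0.0085, -0.0025]
-3.01 [0.0087, -0.0016]
-3.11 [0.0088, -0.0007]
-3.21 [0.0089, 0.0002]
-3.31 [0.0088, 0.001]
-3.41 [0.0086, 0.0019]
-3.51 [0.0084, 0.0028]
-3.61 [0.0081, 0.0036]
-3.71 [0.0077, 0.0044]
-3.81 [0.0072, 0.0051]
-3.91 [0.0067, 0.0058]
-4.01 [0.0061, 0.0065]
-4.11 [0.0054, 0.007]
-4.21 [0.0046, 0.0075]
-4.31 [0.0039, 0.008]
-4.41 [0.0031, 0.0083]
-4.51 [0.0022, 0.0086]
-4.61 [0.0013, 0.0088]
-4.71 [0.0005, 0.0088]
-4.81 [-0.0004, 0.0088]
-4.91 [-0.0013, 0.0088]
-5.01 [-0.0022, 0.0086]
-5.11 [-0.003, 0.0083]
-5.21 [-0.0038, 0.008]
-5.31 [-0.0046, 0.0076]
-5.41 [-0.0053, 0.0071]
-5.51 [-0.006, 0.0065]
-5.61 [-0.0066, 0.0059]
-5.71 [-0.0072, 0.0052]
-5.81 [-0.0077, 0.0044]
-5.91 [-0.0081, 0.0036]
-6.01 [-0.0084, 0.0028]
-6.11 [-0.0086, 0.002]
```

Call:
{"name": "play_rows", "arguments": {"deltas": [[0.0008,-0.0088,0,0,0,0,1],[0.0008,-0.0088,0,0,0,0,1]]}}

```text
clock: 3.2
position: [0.5226, -0.1202, 0.2662]
tool_rot: [3.139, -0.0, 1.571]
force: [2.0, 2.3, 6.2]
grip_width: 0.0181
finger_force: 30.0
```

Call:
{"name": "play_rows", "arguments": {"deltas": [[0.0017,-0.0087,0,0,0,0,1],[0.0017,-0.0087,0,0,0,0,1]]}}

```text
clock: 3.4
position: [0.5182, -0.1195, 0.2662]
tool_rot: [3.139, 0.0, 1.571]
force: [2.2, 1.0, 6.0]
grip_width: 0.018
finger_force: 30.0
```

Call:
{"name": "play_rows", "arguments": {"deltas": [[0.0025,-0.0085,0,0,0,0,1],[0.0025,-0.0085,0,0,0,0,1]]}}

```text
clock: 3.6
position: [0.514, -0.1183, 0.2662]
tool_rot: [3.139, 0.0, 1.571]
force: [2.2, 1.4, 5.3]
grip_width: 0.0182
finger_force: 30.0
```

Call:
{"name": "play_rows", "arguments": {"deltas": [[0.0034,-0.0082,0,0,0,0,1],[0.0034,-0.0082,0,0,0,0,1]]}}

```text
clock: 3.8
position: [0.5099, -0.1167, 0.2662]
tool_rot: [3.139, 0.0, 1.571]
force: [1.7, 0.4, 5.4]
grip_width: 0.0183
finger_force: 30.0
```

Call:
{"name": "play_rows", "arguments": {"deltas": [[0.0042,-0.0078,0,0,0,0,1],[0.0042,-0.0078,0,0,0,0,1]]}}

```text
clock: 4.0
position: [0.5059, -0.1147, 0.2662]
tool_rot: [3.139, 0.0, 1.571]
force: [0.6, -2.0, 5.8]
grip_width: 0.0181
finger_force: 30.1
```

Call:
{"name": "play_rows", "arguments": {"deltas": [[0.0049,-0.0074,0,0,0,0,1],[0.0049,-0.0074,0,0,0,0,1]]}}

```text
clock: 4.2
position: [0.5022, -0.1124, 0.2662]
tool_rot: [3.139, 0.001, 1.571]
force: [-0.2, -1.7, 6.4]
grip_width: 0.018
finger_force: 30.1
```

Call:
{"name": "play_rows", "arguments": {"deltas": [[0.0056,-0.0068,0,0,0,0,1],[0.0056,-0.0068,0,0,0,0,1]]}}

```text
clock: 4.4
position: [0.4987, -0.1096, 0.2662]
tool_rot: [3.139, 0.001, 1.571]
force: [0.6, -1.9, 7.0]
grip_width: 0.0181
finger_force: 30.1
```

Call:
{"name": "play_rows", "arguments": {"deltas": [[0.0063,-0.0062,0,0,0,0,1],[0.0063,-0.0062,0,0,0,0,1]]}}

```text
clock: 4.6
position: [0.4955, -0.1066, 0.2662]
tool_rot: [3.139, 0.001, 1.57]
force: [-1.6, -3.4, 7.5]
grip_width: 0.0184
finger_force: 30.2
```

Call:
{"name": "play_rows", "arguments": {"deltas": [[0.0069,-0.0056,0,0,0,0,1],[0.0069,-0.0056,0,0,0,0,1]]}}

```text
clock: 4.8
position: [0.4926, -0.1032, 0.2662]
tool_rot: [3.139, 0.001, 1.57]
force: [-0.9, -4.7, 8.7]
grip_width: 0.0182
finger_force: 30.2
```

Call:
{"name": "play_rows", "arguments": {"deltas": [[0.0074,-0.0049,0,0,0,0,1],[0.0074,-0.0049,0,0,0,0,1]]}}

```text
clock: 5.0
position: [0.4901, -0.0996, 0.2661]
tool_rot: [3.14, 0.001, 1.57]
force: [-2.6, -4.4, 9.4]
grip_width: 0.0181
finger_force: 30.3
```

Call:
{"name": "play_rows", "arguments": {"deltas": [[0.0078,-0.0041,0,0,0,0,1],[0.0078,-0.0041,0,0,0,0,1]]}}

```text
clock: 5.2
position: [0.4879, -0.0957, 0.2661]
tool_rot: [3.14, 0.001, 1.57]
force: [-3.6, -4.0, 10.3]
grip_width: 0.0182
finger_force: 30.4
```

Call:
{"name": "play_rows", "arguments": {"deltas": [[0.0082,-0.0033,0,0,0,0,1],[0.0082,-0.0033,0,0,0,0,1]]}}

```text
clock: 5.4
position: [0.4861, -0.0916, 0.2661]
tool_rot: [3.14, 0.001, 1.57]
force: [-4.8, -3.8, 10.7]
grip_width: 0.0181
finger_force: 30.5
```

Call:
{"name": "play_rows", "arguments": {"deltas": [[0.0085,-0.0032,0,0,0,0,1],[0.0085,-0.0032,0,0,0,0,1]]}}

```text
clock: 5.6
position: [0.4846, -0.0871, 0.2661]
tool_rot: [3.14, 0.001, 1.57]
force: [-4.8, -3.0, 10.3]
grip_width: 0.0181
finger_force: 30.5
```

Call:
{"name": "play_rows", "arguments": {"deltas": [[0.0087,-0.002,0,0,0,0,1],[0.0087,-0.002,0,0,0,0,1]]}}

```text
clock: 5.8
position: [0.4836, -0.0827, 0.2661]
tool_rot: [3.14, 0.001, 1.571]
force: [-5.5, -2.4, 10.6]
grip_width: 0.0181
finger_force: 30.5
```

Call:
{"name": "play_rows", "arguments": {"deltas": [[0.0088,-0.0012,0,0,0,0,1],[0.0088,-0.0012,0,0,0,0,1]]}}

```text
clock: 6.0
position: [0.4831, -0.0782, 0.2661]
tool_rot: [3.14, 0.001, 1.571]
force: [-5.2, -2.9, 11.9]
grip_width: 0.0182
finger_force: 30.5
```

Call:
{"name": "play_rows", "arguments": {"deltas": [[0.0089,0.0002,0,0,0,0,1],[0.0089,0.0002,0,0,0,0,1]]}}

```text
clock: 6.2
position: [0.4831, -0.0737, 0.2661]
tool_rot: [3.141, 0.0, 1.571]
force: [-5.7, -2.3, 12.0]
grip_width: 0.0184
finger_force: 30.6
```

Call:
{"name": "play_rows", "arguments": {"deltas": [[0.0088,0.001,0,0,0,0,1],[0.0088,0.001,0,0,0,0,1]]}}

```text
clock: 6.4
position: [0.4835, -0.0692, 0.2661]
tool_rot: [3.141, 0.0, 1.571]
force: [-6.5, -1.5, 12.7]
grip_width: 0.0181
finger_force: 30.7
```

Call:
{"name": "play_rows", "arguments": {"deltas": [[0.0086,0.0015,0,0,0,0,1],[0.0086,0.0015,0,0,0,0,1]]}}

```text
clock: 6.6
position: [0.4843, -0.0648, 0.2661]
tool_rot: [3.141, 0.0, 1.571]
force: [-7.0, -0.4, 13.0]
grip_width: 0.018
finger_force: 30.6
```

Call:
{"name": "play_rows", "arguments": {"deltas": [[0.0084,0.0024,0,0,0,0,1],[0.0084,0.0024,0,0,0,0,1]]}}

```text
clock: 6.8
position: [0.4856, -0.0605, 0.2661]
tool_rot: [3.141, 0.0, 1.571]
force: [-6.4, -0.1, 12.6]
grip_width: 0.018
finger_force: 30.6
```

Call:
{"name": "play_rows", "arguments": {"deltas": [[0.0081,0.0034,0,0,0,0,1],[0.0081,0.0034,0,0,0,0,1]]}}

```text
clock: 7.0
position: [0.4873, -0.0563, 0.2661]
tool_rot: [3.141, -0.0, 1.571]
force: [-6.8, 0.3, 13.4]
grip_width: 0.0181
finger_force: 30.6
```

Call:
{"name": "play_rows", "arguments": {"deltas": [[0.0077,0.0044,0,0,0,0,1],[0.0077,0.0044,0,0,0,0,1]]}}

```text
clock: 7.2
position: [0.4895, -0.0523, 0.2661]
tool_rot: [3.141, -0.0, 1.571]
force: [-6.2, 1.2, 14.1]
grip_width: 0.0184
finger_force: 30.7
```

Call:
{"name": "play_rows", "arguments": {"deltas": [[0.0072,0.0051,0,0,0,0,1],[0.0072,0.0051,0,0,0,0,1]]}}

```text
clock: 7.4
position: [0.4917, -0.0492, 0.266]
tool_rot: [3.141, 0.0, 1.571]
force: [-9.4, -0.3, 16.1]
grip_width: 0.0185
finger_force: 31.0
```

The force is climbing, from 2.3 to 6 N, and the travel has shortened. This is probably the touch, so I'll hold and read the state.

Call:
{"name": "play_rows", "arguments": {"deltas": [[0,0,0,0,0,0,1],[0,0,0,0,0,0,1],[0,0,0,0,0,0,1]]}}

```text
clock: 7.7
position: [0.4916, -0.0494, 0.2661]
tool_rot: [3.141, 0.0, 1.57]
force: [-9.3, -0.8, 15.4]
grip_width: 0.0183
finger_force: 30.9
```

```bash
python3 st.py
```

```text
t 7.7 r mm 45.38010095993965 phi 2.4921352219694164 Frad 6.925754724887153 Fccw 6.232836905087728 F [-9.28508988 -0.77552578 15.39088555] M [-0.06593898  2.04137377 -0.03886892] q [ 0.01  0.27 -0.04  1.89  0.01  0.97 -0.03] w 0.018347047236077912 30.930223166942596
```

Call:
{"name": "play_rows", "arguments": {"deltas": [[0.0034,0.0028,0,0,0,0,1],[0.0034,0.0028,0,0,0,0,1],[0.0034,0.0028,0,0,0,0,1],[0.0034,0.0028,0,0,0,0,1],[0.0034,0.0028,0,0,0,0,1]]}}

```text
clock: 8.2
position: [0.4926, -0.048, 0.266]
tool_rot: [-3.141, 0.001, 1.57]
force: [-12.1, -2.1, 16.5]
grip_width: 0.0183
finger_force: 31.1
```

```bash
python3 st.py
```

```text
t 8.2 r mm 45.40988688099889 phi 2.455241674560419 Frad 8.063724398069889 Fccw 9.273771547330737 F [-12.11476583  -2.06371962  16.4743223 ] M [-0.52114049  2.59210652 -0.02340357] q [ 0.01  0.27 -0.04  1.89  0.01  0.98 -0.04] w 0.018272754908332946 31.13268256187439
```

The touch is confirmed. At a sustained 9.3 N the slope is about 82 N/rad, so the zero at running load is φ≈2.536. I'll fit the circle and plan the opening.

```bash
cat > plan.py <<'E'
import numpy as np
from scipy.optimize import least_squares
Q=np.array([[573,-78],[543.6,-118],[527.1,-120.5],[522.6,-120.2],[518.2,-119.5],[514,-118.3],[509.9,-116.7],[505.9,-114.7],[502.2,-112.4],[498.7,-109.6],[495.5,-106.6],[492.6,-103.2],[490.1,-99.6],[487.9,-95.7],[486.1,-91.6],[484.6,-87.1],[483.6,-82.7],[483.1,-78.2],[483.1,-73.7],[483.5,-69.2],[484.3,-64.8],[485.6,-60.5],[487.3,-56.3],[489.5,-52.3],[491.6,-49.4],[492.6,-48]])
f=least_squares(lambda c:np.hypot(*(Q-c[:2]).T)-c[2],[527.7,-76.8,45])
print(f.x,f.fun.round(1))
c=f.x[:2]; print("touch fit angle",np.arctan2(*(Q[-1]-c)[::-1]))
mv="-.156 -.108;0 .004;-.0821 -.0599;-.0037 -.0336;.0008 -.0088;.0017 -.0087;.0025 -.0085;.0034 -.0082;.0042 -.0078;.0049 -.0074;.0056 -.0068;.0063 -.0062;.0069 -.0056;.0074 -.0049;.0078 -.0041;.0082 -.0033;.0085 -.0032;.0087 -.002;.0088 -.0012;.0089 .0002;.0088 .001;.0086 .0015;.0084 .0024;.0081 .0034;.0077 .0044;.0072 .0051;.0034 .0028"
m=np.array([[float(v) for v in r.split()] for r in mv.split(";")]).sum(0)*500
cmd=np.array([624.66+m[1],-.07+m[0]]); d=cmd-c
print("cmd",cmd,"r",np.hypot(*d),"ang",np.arctan2(d[1],d[0]))
E
python3 plan.py
```

```text
[528.09741385 -75.5477128   45.02079061] [-0.1  0.2 -0.1 -0.   0.  -0.  -0.  -0.   0.  -0.  -0.  -0.  -0.1 -0.1
 -0.1 -0.   0.   0.1  0.   0.   0.1  0.1  0.1  0.  -0.1 -0.1]
touch fit angle 2.481627895746635
cmd [492.96 -47.57] r 44.915367806886536 ang 2.4691503727117476
```

```bash
cat > gen.py <<'E'
import sys,numpy as np
r0,a,e,n=map(float,sys.argv[1:]); P=lambda r,b:r*2e-3*np.array([np.sin(b),np.cos(b)])
b=np.linspace(a,e,int(n)+1)[1:]; s=P(r0,a)
for i in range(0,len(b),10):
    print("to",round(b[i:i+10][-1],4),[(P(45.02,x)-s).round(4).tolist()+[0,0,0,0,1] for x in b[i:i+10]]); s=P(45.02,b[i:i+10][-1])
E
python3 gen.py 44.915 2.469 9.969 50
```

```text
to 3.969 [[-0.011, -0.0078, 0, 0, 0, 0, 1], [-0.0232, -0.0136, 0, 0, 0, 0, 1], [-0.0361, -0.0176, 0, 0, 0, 0, 1], [-0.0494, -0.0195, 0, 0, 0, 0, 1], [-0.0629, -0.0195, 0, 0, 0, 0, 1], [-0.0763, -0.0175, 0, 0, 0, 0, 1], [-0.0891, -0.0134, 0, 0, 0, 0, 1], [-0.1013, -0.0075, 0, 0, 0, 0, 1], [-0.1124, 0.0001, 0, 0, 0, 0, 1], [-0.1223, 0.0093, 0, 0, 0, 0, 1]]
to 5.469 [[-0.0084, 0.0106, 0, 0, 0, 0, 1], [-0.015, 0.0223, 0, 0, 0, 0, 1], [-0.0199, 0.0349, 0, 0, 0, 0, 1], [-0.0228, 0.0481, 0, 0, 0, 0, 1], [-0.0238, 0.0615, 0, 0, 0, 0, 1], [-0.0227, 0.075, 0, 0, 0, 0, 1], [-0.0196, 0.0881, 0, 0, 0, 0, 1], [-0.0145, 0.1006, 0, 0, 0, 0, 1], [-0.0077, 0.1123, 0, 0, 0, 0, 1], [0.0008, 0.1227, 0, 0, 0, 0, 1]]
to 6.969 [[0.01, 0.0091, 0, 0, 0, 0, 1], [0.0212, 0.0166, 0, 0, 0, 0, 1], [0.0334, 0.0223, 0, 0, 0, 0, 1], [0.0463, 0.0262, 0, 0, 0, 0, 1], [0.0597, 0.028, 0, 0, 0, 0, 1], [0.0732, 0.0279, 0, 0, 0, 0, 1], [0.0865, 0.0257, 0, 0, 0, 0, 1], [0.0994, 0.0216, 0, 0, 0, 0, 1], [0.1114, 0.0156, 0, 0, 0, 0, 1], [0.1225, 0.0079, 0, 0, 0, 0, 1]]
to 8.469 [[0.0098, -0.0093, 0, 0, 0, 0, 1], [0.018, -0.02, 0, 0, 0, 0, 1], [0.0246, -0.0317, 0, 0, 0, 0, 1], [0.0294, -0.0444, 0, 0, 0, 0, 1], [0.0322, -0.0576, 0, 0, 0, 0, 1], [0.033, -0.071, 0, 0, 0, 0, 1], [0.0318, -0.0845, 0, 0, 0, 0, 1], [0.0286, -0.0976, 0, 0, 0, 0, 1], [0.0235, -0.1101, 0, 0, 0, 0, 1], [0.0165, -0.1216, 0, 0, 0, 0, 1]]
to 9.969 [[-0.0086, -0.0104, 0, 0, 0, 0, 1], [-0.0186, -0.0194, 0, 0, 0, 0, 1], [-0.0299, -0.0268, 0, 0, 0, 0, 1], [-0.0422, -0.0325, 0, 0, 0, 0, 1], [-0.0551, -0.0362, 0, 0, 0, 0, 1], [-0.0685, -0.0379, 0, 0, 0, 0, 1], [-0.082, -0.0377, 0, 0, 0, 0, 1], [-0.0953, -0.0354, 0, 0, 0, 0, 1], [-0.1081, -0.0312, 0, 0, 0, 0, 1], [-0.1202, -0.0251, 0, 0, 0, 0, 1]]
```

Call:
{"name": "play_rows", "arguments": {"deltas": [[-0.011,-0.0078,0,0,0,0,1],[-0.0232,-0.0136,0,0,0,0,1],[-0.0361,-0.0176,0,0,0,0,1],[-0.0494,-0.0195,0,0,0,0,1],[-0.0629,-0.0195,0,0,0,0,1],[-0.0763,-0.0175,0,0,0,0,1],[-0.0891,-0.0134,0,0,0,0,1],[-0.1013,-0.0075,0,0,0,0,1],[-0.1124,0.0001,0,0,0,0,1],[-0.1223,0.0093,0,0,0,0,1]]}}

```text
clock: 9.2
position: [0.4982, -0.1092, 0.2661]
tool_rot: [3.14, 0.0, 1.57]
force: [-3.1, -0.4, 9.8]
grip_width: 0.0176
finger_force: 30.4
```

Call:
{"name": "play_rows", "arguments": {"deltas": [[-0.0084,0.0106,0,0,0,0,1],[-0.015,0.0223,0,0,0,0,1],[-0.0199,0.0349,0,0,0,0,1],[-0.0228,0.0481,0,0,0,0,1],[-0.0238,0.0615,0,0,0,0,1],[-0.0227,0.075,0,0,0,0,1],[-0.0196,0.0881,0,0,0,0,1],[-0.0145,0.1006,0,0,0,0,1],[-0.0077,0.1123,0,0,0,0,1],[0.0008,0.1227,0,0,0,0,1]]}}

```text
clock: 10.2
position: [0.5596, -0.1078, 0.2661]
tool_rot: [3.141, -0.0, 1.571]
force: [-6.8, 2.9, 11.3]
grip_width: 0.0183
finger_force: 30.5
```

Call:
{"name": "play_rows", "arguments": {"deltas": [[0.01,0.0091,0,0,0,0,1],[0.0212,0.0166,0,0,0,0,1],[0.0334,0.0223,0,0,0,0,1],[0.0463,0.0262,0,0,0,0,1],[0.0597,0.028,0,0,0,0,1],[0.0732,0.0279,0,0,0,0,1],[0.0865,0.0257,0,0,0,0,1],[0.0994,0.0216,0,0,0,0,1],[0.1114,0.0156,0,0,0,0,1],[0.1225,0.0079,0,0,0,0,1]]}}

```text
clock: 11.2
position: [0.5636, -0.0477, 0.2662]
tool_rot: [3.14, 0.001, 1.57]
force: [-1.5, -5.0, 8.2]
grip_width: 0.0182
finger_force: 30.1
```

```bash
sed -i 's/C=.*/C=np.array([.5281,-.07555])/' st.py; python3 st.py
```

```text
t 11.2 r mm 45.10513462384723 phi 0.6651948230235638 Frad -4.293779039943173 Fccw -3.0327783110554933 F [-1.50646207 -5.03635332  8.17072584] M [-1.05376678  0.49131967  0.01701485] q [-0.    0.39 -0.02  1.72  0.01  1.03 -0.03] w 0.018226497478372905 30.149426758289337
```

Tracking is good, with an opening drag of 3 N. I'll finish opening, then extend the overshoot.

Call:
{"name": "play_rows", "arguments": {"deltas": [[0.0098,-0.0093,0,0,0,0,1],[0.018,-0.02,0,0,0,0,1],[0.0246,-0.0317,0,0,0,0,1],[0.0294,-0.0444,0,0,0,0,1],[0.0322,-0.0576,0,0,0,0,1],[0.033,-0.071,0,0,0,0,1],[0.0318,-0.0845,0,0,0,0,1],[0.0286,-0.0976,0,0,0,0,1],[0.0235,-0.1101,0,0,0,0,1],[0.0165,-0.1216,0,0,0,0,1]]}}

```text
clock: 12.2
position: [0.5031, -0.038, 0.2662]
tool_rot: [3.139, -0.001, 1.572]
force: [0.7, 5.4, 7.8]
grip_width: 0.0177
finger_force: 30.2
```

Call:
{"name": "play_rows", "arguments": {"deltas": [[-0.0086,-0.0104,0,0,0,0,1],[-0.0186,-0.0194,0,0,0,0,1],[-0.0299,-0.0268,0,0,0,0,1],[-0.0422,-0.0325,0,0,0,0,1],[-0.0551,-0.0362,0,0,0,0,1],[-0.0685,-0.0379,0,0,0,0,1],[-0.082,-0.0377,0,0,0,0,1],[-0.0953,-0.0354,0,0,0,0,1],[-0.1081,-0.0312,0,0,0,0,1],[-0.1202,-0.0251,0,0,0,0,1]]}}

```text
clock: 13.2
position: [0.4899, -0.0993, 0.2661]
tool_rot: [3.141, 0.0, 1.57]
force: [-5.4, 0.7, 10.8]
grip_width: 0.0182
finger_force: 30.6
```

```bash
python3 st.py; python3 gen.py 45.02 9.969 10.569 4;  python3 gen.py 45.02 10.569 9.069 10; python3 gen.py 45.02 9.069 8.909 4
```

```text
t 13.2 r mm 44.98621462887507 phi -2.5858229133862083 Frad 4.1787936494446125 Fccw -3.441092472097227 F [-5.36537381  0.71846896 10.79544196] M [ 0.10853174  1.10329219 -0.02338784] q [ 0.08  0.28 -0.    1.88  0.    0.98  0.08] w 0.018220485000884388 30.551650822162628
to 10.569 [[-0.011, 0.0078, 0, 0, 0, 0, 1], [-0.0207, 0.0172, 0, 0, 0, 0, 1], [-0.0289, 0.0279, 0, 0, 0, 0, 1], [-0.0354, 0.0398, 0, 0, 0, 0, 1]]
to 9.069 [[0.0065, -0.0118, 0, 0, 0, 0, 1], [0.0147, -0.0226, 0, 0, 0, 0, 1], [0.0244, -0.0319, 0, 0, 0, 0, 1], [0.0354, -0.0398, 0, 0, 0, 0, 1], [0.0474, -0.0459, 0, 0, 0, 0, 1], [0.0602, -0.0501, 0, 0, 0, 0, 1], [0.0735, -0.0524, 0, 0, 0, 0, 1], [0.087, -0.0526, 0, 0, 0, 0, 1], [0.1004, -0.0509, 0, 0, 0, 0, 1], [0.1133, -0.0471, 0, 0, 0, 0, 1]]
to 8.909 [[0.0034, 0.0013, 0, 0, 0, 0, 1], [0.0066, 0.0028, 0, 0, 0, 0, 1], [0.0099, 0.0044, 0, 0, 0, 0, 1], [0.013, 0.0061, 0, 0, 0, 0, 1]]
```

Call:
{"name": "play_rows", "arguments": {"deltas": [[-0.011,0.0078,0,0,0,0,1],[-0.0207,0.0172,0,0,0,0,1],[-0.0289,0.0279,0,0,0,0,1],[-0.0354,0.0398,0,0,0,0,1],[-0.0354,0.0398,0,0,0,0,1],[-0.0354,0.0398,0,0,0,0,1]]}}

```text
clock: 13.8
position: [0.5105, -0.1169, 0.2661]
tool_rot: [3.139, 0.0, 1.57]
force: [-1.0, -0.5, 9.1]
grip_width: 0.0184
finger_force: 30.3
```

Call:
{"name": "play_rows", "arguments": {"deltas": [[0.0065,-0.0118,0,0,0,0,1],[0.0147,-0.0226,0,0,0,0,1],[0.0244,-0.0319,0,0,0,0,1],[0.0354,-0.0398,0,0,0,0,1],[0.0474,-0.0459,0,0,0,0,1],[0.0602,-0.0501,0,0,0,0,1],[0.0735,-0.0524,0,0,0,0,1],[0.087,-0.0526,0,0,0,0,1],[0.1004,-0.0509,0,0,0,0,1],[0.1133,-0.0471,0,0,0,0,1]]}}

```text
clock: 14.8
position: [0.4859, -0.06, 0.2661]
tool_rot: [3.141, 0.0, 1.57]
force: [-8.3, 0.2, 14.0]
grip_width: 0.0181
finger_force: 30.8
```

Call:
{"name": "play_rows", "arguments": {"deltas": [[0.0034,0.0013,0,0,0,0,1],[0.0066,0.0028,0,0,0,0,1],[0.0099,0.0044,0,0,0,0,1],[0.013,0.0061,0,0,0,0,1],[0.013,0.0061,0,0,0,0,1],[0.013,0.0061,0,0,0,0,1]]}}

```text
clock: 15.4
position: [0.4892, -0.0531, 0.2661]
tool_rot: [3.141, -0.0, 1.571]
force: [-8.0, 1.8, 13.4]
grip_width: 0.0184
finger_force: 30.7
```

```bash
python3 st.py; for e in 8.869 8.849 8.839; do python3 gen.py 45.02 8.909 $e 1; done
```

```text
t 15.4 r mm 44.917866178533096 phi 2.6187821047634308 Frad 7.808289487256954 Fccw 2.468188691708371 F [-7.99766142  1.76032721 13.37362674] M [ 0.47429777  1.74089652 -0.02243368] q [ 0.01  0.27 -0.03  1.9   0.01  0.97 -0.02] w 0.018354466268714825 30.728412866592407
to 8.869 [[0.0031, 0.0018, 0, 0, 0, 0, 1]]
to 8.849 [[0.0046, 0.0028, 0, 0, 0, 0, 1]]
to 8.839 [[0.0054, 0.0033, 0, 0, 0, 0, 1]]
```

Call:
{"name": "play_rows", "arguments": {"deltas": [[0.0021,0.0012,0,0,0,0,1],[0.0041,0.0024,0,0,0,0,1],[0.0041,0.0024,0,0,0,0,1],[0.0041,0.0024,0,0,0,0,1]]}}

```text
clock: 15.8
position: [0.4904, -0.0511, 0.2661]
tool_rot: [3.141, -0.0, 1.571]
force: [-7.8, 3.1, 13.7]
grip_width: 0.0186
finger_force: 30.7
```

```bash
python3 st.py
```

```text
t 15.8 r mm 44.94139329444888 phi 2.565307451579751 Frad 8.193944681994134 Fccw 1.6141662240987413 F [-7.75014252  3.11151939 13.66863055] M [ 0.46483958  1.65796575 -0.0260668 ] q [ 0.01  0.27 -0.03  1.9   0.01  0.97 -0.03] w 0.01864568793476028 30.6704244017601
```

Call:
{"name": "play_rows", "arguments": {"deltas": [[0.001,-0.0015,0,0,0,0,1],[0.001,-0.0015,0,0,0,0,1],[0.001,-0.0015,0,0,0,0,1]]}}

```text
clock: 16.1
position: [0.4901, -0.051, 0.2661]
tool_rot: [3.14, 0.0, 1.571]
force: [-3.5, 0.0, 11.1]
grip_width: 0.0183
finger_force: 30.4
```

```bash
python3 st.py
```

```text
t 16.1 r mm 45.24408289000398 phi 2.566845570821511 Frad 2.97976690934053 Fccw 1.9245147851009459 F [-3.54721682e+00  4.56576777e-03  1.10858547e+01] M [-0.05494351  0.8308118  -0.01679545] q [ 0.01  0.27 -0.03  1.9   0.01  0.97 -0.03] w 0.018334824332427453 30.38327246904373
```

Call:
{"name": "play_rows", "arguments": {"deltas": [[0.0005,-0.0008,0,0,0,0,1],[0.0005,-0.0008,0,0,0,0,1],[0.0005,-0.0008,0,0,0,0,1]]}}

```text
clock: 16.4
position: [0.49, -0.0509, 0.2661]
tool_rot: [3.139, 0.0, 1.57]
force: [-0.9, -2.2, 8.4]
grip_width: 0.0183
finger_force: 30.3
```

```bash
python3 st.py
python3 - <<'E'
from h import *
im=grab_frame("wrist"); cv2.imwrite("pics/wa.png",im[:,:,::-1])
E
```

```text
t 16.4 r mm 45.4105971877994 phi 2.5672851560658847 Frad -0.4939447478638601 Fccw 2.334604159521678 F [-0.85358137 -2.22839782  8.43907719] M [-0.34879384  0.38204827  0.02432666] q [ 0.01  0.27 -0.03  1.9   0.01  0.97 -0.03] w 0.018266312956124988 30.264780521392822
```

Call:
{"name": "play_rows", "arguments": {"deltas": [[0,0,0,0,0,0,0.6],[0,0,0,0,0,0,0.3],[0,0,0,0,0,0,0],[0,0,0,0,0,0,0],[0,0,0,0,0,0,0]]}}

```text
clock: 16.95
position: [0.4893, -0.0506, 0.2648]
tool_rot: [-3.142, -0.0, 1.571]
force: [0.9, 0.2, 0.8]
grip_width: 0.0851
finger_force: 0.0
```

```bash
python3 st.py
python3 - <<'E'
from h import *
im=grab_frame("wrist"); cv2.imwrite("pics/wb.png",im[:,:,::-1])
a=cv2.imread("pics/wa.png")[150:480,60:460]; b=cv2.imread("pics/wb.png")[150:480,60:460]
cv2.imwrite("pics/wab.png",np.clip(np.hstack([a,b]).astype(float)*2.5,0,255).astype('uint8'))
E
```

```text
t 16.95 r mm 46.10792733761012 phi 2.569540027442301 Frad -0.678086373327264 Fccw -0.6635393731015625 F [0.92934231 0.19081012 0.81240646] M [0.03213952 0.0320748  0.07637339] q [ 0.01  0.27 -0.03  1.9   0.01  0.97 -0.03] w 0.08508298792975984 0.0
```

View pics/wab.png

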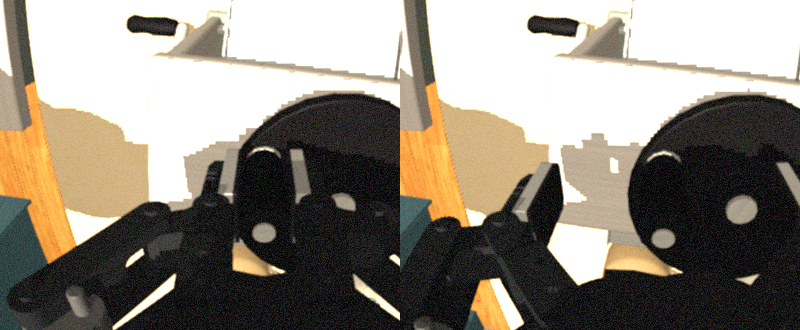

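The fingers are open and clear, and the grip top sits at about (263,236) in both crops, so it hasn't visibly moved. I'll retract straight up and re-measure the crank angle.

Call:
{"name": "play_rows", "arguments": {"deltas": [[0,0,-0.06,0,0,0,0],[0,0,-0.14,0,0,0,0],[0.05,0,-0.16,0,0,0,0],[0.1,0,-0.16,0,0,0,0],[0.1,0,-0.16,0,0,0,0],[0.1,0,-0.16,0,0,0,0],[0.1,0,-0.16,0,0,0,0]]}}

```text
clock: 17.7
position: [0.4893, -0.0014, 0.3446]
tool_rot: [-3.141, 0.0, 1.57]
force: [-0.1, -1.4, 0.5]
grip_width: 0.0857
finger_force: 0.0
```

Run:
```python
from h import *
c=get_calibration("wrist"); s=observe();print(s["clock"],s["position"],s["force"],c["xyz"])
im=np.clip(grab_frame("wrist")[:,:,::-1].astype(float)*1.6,0,255).astype('uint8'); cv2.imwrite("pics/w2.png",im)
```

```text
17.7 [ 0.48928891 -0.0013547   0.34459931] [-0.11832293 -1.37875331  0.50494065] [0.48989189 0.07970774 0.48715479]
```

View pics/w2.png

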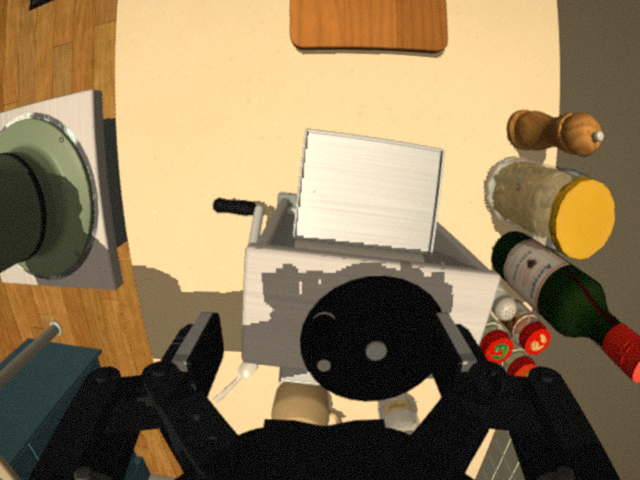

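Hub at (376,350) and grip top at (323,366). I'll check the angle.

Run:
```python
from h import *
h=wray(376,350,.260)[:2];g=wray(323,366,.306)[:2];print(h,g,np.hypot(*(g-h)),np.arctan2(*(g-h)[::-1]),np.arctan2(*(g-[.5281,-.07555])[::-1]))
```

```text
[ 0.52812257 -0.07671398] [ 0.4892296  -0.05637417] 0.04389044304773194 2.6597393030051912 2.6832973789346117
```

Run:
```python
from h import *
c0=get_calibration("wrist"); p0=observe()["position"]
for n,k,(u,v),pos,hub in [("w1",1.6,(328,289),[.57061,-.07881,.34155],(258,255)),("wa",1,(323,383),[.49,-.0509,.2661],None),("wb",1,(323,388),[.4893,-.0506,.2648],(401,359)),("w2",1.6,(323,366),p0,(376,350))]:
    g=cv2.imread(f"pics/{n}.png",0)/k
    def cen(u,v,r=11):
        w=g[v-r:v+r+1,u-r:u+r+1]; m=cv2.threshold(w.astype('uint8'),0,255,cv2.THRESH_OTSU)[1]
        N,l,s,ce=cv2.connectedComponentsWithStats(m); i=np.argmax(s[1:,4])+1
        return ce[i]+[u-r,v-r],s[i,4]
    c=dict(c0); c["xyz"]=c0["xyz"]-p0+np.array(pos)
    (q,ar)=cen(u,v); G=wray(*q,.306,c)[:2]
    o=[n,q.round(1),ar,G.round(4),"phi",np.arctan2(G[1]+.0767,G[0]-.5281).round(3)]
    if hub: qh,_=cen(*hub,15); o+=["hub",qh.round(1),wray(*qh,.26,c)[:2].round(4)]
    print(*o)
```

```text
w1 [327.4 289.2] 169 [ 0.573 -0.081] phi -0.096 hub [257.8 254.4] [ 0.5283 -0.078 ]
wa [323.6 382.5] 358 [ 0.4904 -0.0543] phi 2.605
wb [322.9 388.2] 356 [ 0.4895 -0.0556] phi 2.641 hub [401.1 359.4] [ 0.5276 -0.0771]
w2 [323.5 365.2] 133 [ 0.4896 -0.0558] phi 2.644 hub [375.7 350.6] [ 0.528  -0.0772]
```

The crank relaxed by only about 0.04 rad on release. That matches the key's springback under load, so the play is still taken up in the closing direction. I'm handing the job in.

```bash
python3 -c "
from workcell import *
print(observe()['force']); print(job_done())"
```

```text
[ 1.07197792  0.30414156 -0.27006586]
the job is handed in; nothing more can be done
None
```

I handed the job in with the rollers set to 4 mm by crank angle (the gap itself was not measured): touch at about 9 N, opened past, closed back to one full turn from it, crank released; no verdict was returned.

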